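# Lock the access panel of an equipment chassis with its quarter-turn fastener

## Robot

A 6-joint arm with a two-finger parallel gripper is mounted at the origin on the work surface. World frame = base frame: x ahead of the robot, y to its left, z up, the work surface at z = 0. Lengths are in m, angles in rad, forces in N, time in s.
With the tool pointing down it reaches from about 0.35 to 0.975 m from the base axis. Payload 4.9 kg.
Tool frame: the origin (TCP) lies on the centre line of the jaws, within the pads' length; the fingertips stand ctrl.tcp_to_tips ahead of it and the grasp point (between the pads) lies 3 mm ahead of it (ctrl.tcp_to_tips is the distance from the TCP to the fingertips, in m); z points along the fingers, y is the direction in which the jaws open and shut (so a half turn about z gives the same grasp; the last joint's range is limited). The gripper opens to 85 mm and grips with 20 to 120 N. Pads are 22 mm wide; open, the fingers measure 114 mm over their backs; the gripper's body (76 mm by 85 mm) begins 54 mm behind the grasp point. The pads swing forward as they close: fully open they stand 13 mm farther back than shut.
Start: joints at [1.109, 0.053, 1.613, -0, 1.476, -0.119], TCP at [0.21, 0.589, 0.253] pointing down, gripper open.
Joint ranges: [-3.01, 3.01], [-1.01, 2.22], [0.06, 2.58], [-1.02, 4.17], [0.09, 2.62], [-3.14, 3.14]. Speed limits (rad/s): [2.57, 2.57, 3.14, 3.14, 3.14, 3.14].

## Interface

Orientations are given as a rotation vector (axis times angle).
In Python, from station import ctrl, vision gives the robot as it stands.
- The arm moves only by the tool jog_arm, never from a script. Its argument "deltas" is a list of rows, each a list of 7 numbers: the turn, a rotation vector about the tool's x, y, z in rad, then the shift along the tool's x, y, z in cm, then the opening, from 0 (shut) to 1 (fully open). A call has 1 to 12 rows; each row shifts and turns the commanded pose from where the row before left it, along the tool's axes as they then stand; what a row does not reach is not made up. A row lasts 1/12 s, in which the tool goes at most 41.7 mm and 7.16 degrees, less where a joint would pass 70% of its speed; a pose out of reach is approached as far as the arm can. A call with a gripper value outside its range is refused whole. The fingers move at their own pace and stop on an object; "grip_force" is the grip in N (left out, the last holds). Time passes only in rows, so rows that do not move let the fingers close. It gives the time, the measured TCP pose, the force and the opening at its end, in the units of the state.
- ctrl.get_obs(): the state, without advancing time (a new reading comes with each control period).
- vision.get_image(name): name is "scene" or "top"; returns (picture, depth): 400x640x3 uint8, red, green, blue; 400x640 float32, m along the optical axis (not along the pixel's ray), 0 where there is no reading.
- vision.calibration(name): a dict with "fx", "fy", "cx", "cy" (pixels), "rvec" (rotation vector, rad) and "tvec" (3), from world to camera coordinates, as OpenCV has them. Camera axes: x right, y down, z forward; pixel columns grow to the right and rows downward; lengths in m; the calibration is good to about 2 mm. A picture is of the moment at which its call begins. calibration takes no time and is no camera call.
- ctrl.finish_job(): hands the job in, once; it reports no verdict.
The state is a dict: "t": time; "q": joint angles; "dq": joint speeds; "effort": joint torques, N m; "tool_pos": TCP position; "tool_rot": TCP orientation; "contact_force": force on the tool from outside, world axes, zero at the start; "wrist_torque": the same for the moment, N m; "opening": finger opening in m.
Only numpy, scipy, OpenCV 4.12 (cv2) and the standard library are available. Lean on these libraries where they do the work, as an engineer would, in place of code of your own. Each camera call takes 0.05 s, during which the arm holds its last target. There are 200 camera calls.

## Task

The access panel of the chassis stands ajar on its sprung hinge. With the fingers shut, set the fingertips in the slot of the panel's big round fastener, press the panel fully down, and while it is down turn the fastener a quarter turn clockwise (seen from above) to its stop, so that the panel stays locked shut when you take the hand away. Do not lift the panel, and leave the screwdriver, bottle and cup where they are.

Things in the scene. Friction and masses are not known exactly. Their poses are not given: they have to be found in the camera images.
- slot (a point): Centre of the floor of the slot in the round aluminium fastener head, on its turning axis; x along the slot, y across, z up; moves with panel and fastener. The head, 78 mm across, is flush with the grey panel's top. The slot runs right across it: 28 mm wide, 78 mm long, 16 mm deep, straight walls, flat floor. Pressing on the floor presses the panel down.
- access_panel (a joint): Angle of the grey access panel about the hinge along its far edge (rad): about 0.07 at the start (ajar on the hinge spring), 0 = shut, -0.03 = pressed into the soft gasket as far as it goes. The fastener's axis is 175 mm from the hinge. 6 to 9 N down on the slot floor brings it to 0; let go unlocked, it springs ajar again; locked, it rests at about 0.
- fastener (a joint): Angle of the fastener (rad), growing clockwise seen from above: 0 to 0.35 at the start (at 0 the slot is parallel to the hinge), stop at 1.6 (locked); turns easily, stays where left. Its tongue passes under the keeper only while the panel is pressed below 0 (-0.015 is good); if higher, it jams on the keeper at about 1.1, or, if forced, rides up over it. Once under, it holds the panel down.
- panel_edge (a point): Middle of the top of the panel's free edge, nearest the robot; 70 mm from the fastener's axis. The panel is 245 mm from hinge to this edge, 228 mm wide and 22 mm thick.
- chassis: Dark steel chassis, 260 x 400 mm, rim 90 mm high, fixed to the bench; origin at the centre of its underside, x axis from the robot towards the hinge side, z up. The panel covers its right part (fastener axis at x -55, y -80 mm; panel top 116 mm above the bench when shut); the left part holds open bays of circuit boards, nothing there above 90 mm.
- screwdriver: Loose screwdriver lying on the bench to the right of the chassis; bystander, leave alone.
- flux_bottle: Small loose bottle, 44 mm across and 85 mm tall, standing to the left of the chassis; origin at the centre of its underside; bystander.
- screw_cup: Loose black cup, 60 mm across and 45 mm tall, standing to the left of the chassis; origin at the centre of its underside; bystander.

How it is judged:
On the way, in this order (a step that is already met when the one before it is completed fails the run):
1. the panel is pressed shut by the fingertips on the fastener (value of joint access_panel below 0.01 rad and contact force between the fingers and fastener above 0.5 N), for 0.1 s.
2. the fastener is turned to its locked end with the panel down (value of joint fastener above 1.4 rad and value of joint access_panel below 0.015 rad), for 0.2 s.
At the end, for the whole second after the job is handed in: The fastener is turned to at least 1.40 rad (80 degrees), the panel stays shut by itself (angle below 0.015 rad, under 4 mm at its front edge) and at rest, and the screwdriver, bottle and cup are within 20 mm of where they stood (all of step 2 and velocity of joint each of access_panel, fastener below 0.05 rad/s and distance of each of screwdriver, flux_bottle, screw_cup from where it was at the start of the episode below 0.02 m); the robot touches nothing.
It fails at once if the panel is lifted open (value of joint access_panel above 0.16 rad).
It fails at once if the screwdriver is moved (distance of screwdriver from where it was at the start of the episode above 0.02 m).
It fails at once if the bottle is moved (distance of flux_bottle from where it was at the start of the episode above 0.02 m).
It fails at once if the cup is moved (distance of screw_cup from where it was at the start of the episode above 0.02 m).
It also fails if it takes over 38 s, if anything falls off the work surface, if the arm or the gripper's body presses on something with over 40 N, if the wrist force passes 120 N, or if a joint passes its speed limit or range.

## Working session

There is one attempt and no reset: what is moved stays moved. The work goes in short steps, Python scripts to look and compute and a tool call to move; the robot and the scene stay as the last step left them, time stands still between calls to the robot, and variables do not carry over. Pictures are saved under pics/ and viewed, about 8 in all and at most 12, crops included, and the job is handed in when it is done.

Besides the shell and the picture viewer there is one more tool, called after "Emit:" in YAML: its name, and indented under it one key for each argument. jog_arm: Moves the arm, as the interface text tells. Its arguments: {"type":"object","properties":{"deltas":{"type":"array"},"grip_force":{"type":"number"}},"required":["deltas"]}

```bash
mkdir -p pics; cat > h.py <<'E'
import numpy as np, cv2
from station import ctrl, vision
def cam(n):
    c=vision.calibration(n); R=cv2.Rodrigues(np.array(c["rvec"],float))[0]; t=np.array(c["tvec"],float).ravel()
    return c,R,t
def world(n,uv,depth):
    c,R,t=cam(n); u,v=np.atleast_2d(uv).astype(float).T
    p=np.stack([(u-c["cx"])/c["fx"],(v-c["cy"])/c["fy"],np.ones_like(u)],1)*np.reshape(depth,(-1,1))
    return (p-t)@R
def plane(n,uv,z):
    c,R,t=cam(n); o=-R.T@t; d=world(n,uv,1.0)-o
    return o+d*((z-o[2])/d[:,2:3])
def snap(n,f):
    im,d=vision.get_image(n); cv2.imwrite(f"pics/{f}.png",im[:,:,::-1]); np.save(f"pics/{f}.npy",d); return im,d
E
python3 - <<'E'
from h import *
for n in("scene","top"): snap(n,n+"0"); c,R,t=cam(n); print(n,-R.T@t,R[2],c["fx"])
print(ctrl.get_obs(),ctrl.tcp_to_tips)
E
```

```text
scene [1.41231337 0.22886025 0.94707042] [-0.67733421 -0.11820224 -0.72611748] 445.9699288306759
top [0.5496002  0.11957485 1.29740031] [ 0.04247254 -0.02125408 -0.99887154] 410.5451515456798
{'t': 0.1, 'q': array([ 1.10901484e+00,  5.33170238e-02,  1.61415759e+00, -2.99705613e-05,
        1.47601032e+00, -1.19000473e-01]), 'dq': array([-0.00127062,  0.00083812, -0.00339057,  0.00157959, -0.00279628,
       -0.00063021]), 'effort': array([ 5.31807609e-05, -3.94900882e+01, -3.71364641e+01, -1.30934059e-04,
        3.90463712e-03,  2.34780020e-05]), 'tool_pos': array([0.20983821, 0.58816252, 0.25216915]), 'tool_rot': array([-5.35714755e-01, -3.09505759e+00,  2.86089676e-03]), 'contact_force': array([-0.43463822, -0.00990095,  0.51995912]), 'wrist_torque': array([ 0.02040572, -0.00498537,  0.01535174]), 'opening': 0.08542203943115731} 0.022
```

View pics/top0.png

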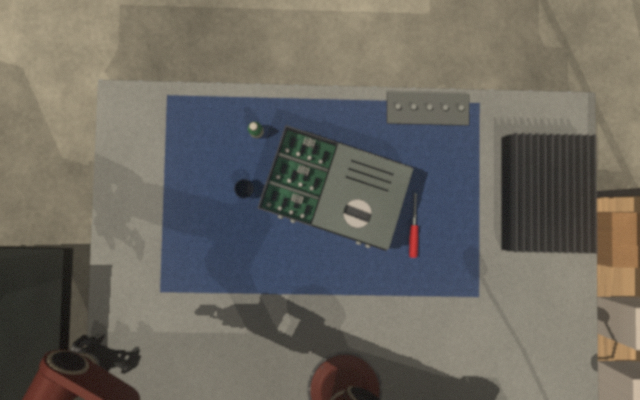

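View pics/scene0.png

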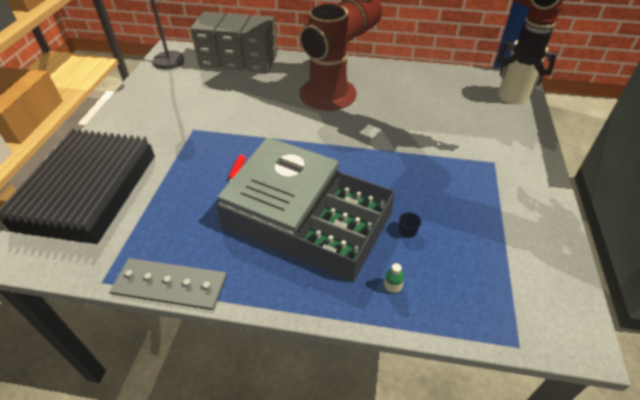

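The top view shows the fastener head at about (357,213), with the slot running slightly down to the right. The panel corners are near (338,143), (413,167), (388,250) and (312,226). In the scene view the head is at about (290,165). Next I'll measure it in both views.

```bash
cat > m.py <<'E'
from h import *
def measure(tag,boxes={"top":(335,192,380,235),"scene":(268,145,312,187)},show=True):
    res={};tiles=[]
    for n,(a,b,c,d) in boxes.items():
        im=cv2.imread(f"pics/{n}{tag}.png"); g=cv2.cvtColor(im,cv2.COLOR_BGR2GRAY)[b:d,a:c]
        g8=cv2.resize(g,None,fx=8,fy=8,interpolation=cv2.INTER_CUBIC)
        th,m=cv2.threshold(g8,0,255,cv2.THRESH_OTSU)
        th=max(th,np.percentile(g8,50)+25) ; m=((g8>th)*255).astype(np.uint8)
        cs=[x for x in cv2.findContours(m,cv2.RETR_EXTERNAL,cv2.CHAIN_APPROX_NONE)[0] if cv2.contourArea(x)>1500]
        hull=cv2.convexHull(np.vstack(cs)); e=cv2.fitEllipse(hull)
        res[n]=(np.array(e[0])-3.5)/8+[a,b]
        v=cv2.cvtColor(g8,cv2.COLOR_GRAY2BGR); cv2.ellipse(v,e,(0,0,255),1); cv2.drawContours(v,cs,-1,(0,255,0),1)
        # slot: dark region inside shrunken ellipse
        el=np.zeros_like(m); cv2.ellipse(el,(e[0],(e[1][0]*.85,e[1][1]*.85),e[2]),255,-1)
        dk=cv2.bitwise_and(255-m,el); k=max(cv2.findContours(dk,cv2.RETR_EXTERNAL,cv2.CHAIN_APPROX_NONE)[0],key=cv2.contourArea)
        l=cv2.fitLine(k,cv2.DIST_L2,0,.01,.01).ravel(); cv2.line(v,*[tuple(int(x) for x in l[2:]+s*150*l[:2]) for s in(-1,1)],(255,0,0),1)
        p=(l[2:]-3.5)/8+[a,b]; w=plane(n,np.array([p-8*l[:2],p+8*l[:2]]),.12); s=w[1]-w[0]
        print(n,"th",th,"head px",res[n],"at z.12",plane(n,res[n],.12)[0],"slot dir",np.degrees(np.arctan2(s[1],s[0]))%180)
        D=np.load(f"pics/{n}{tag}.npy"); ys,xs=np.nonzero(cv2.resize(m,(c-a,d-b),interpolation=cv2.INTER_AREA)>250)
        W=world(n,np.stack([xs+a,ys+b],1),D[ys+b,xs+a]); print("  depth head median",np.median(W,0))
        tiles.append(cv2.resize(v,(360,344)))
    P=[]
    for n in res:
        c,R,t=cam(n); o=-R.T@t; d=world(n,res[n],1.)[0]-o; P.append((o,d/np.linalg.norm(d)))
    A=sum(np.eye(3)-np.outer(d,d) for o,d in P); x=np.linalg.solve(A,sum((np.eye(3)-np.outer(d,d))@o for o,d in P))
    print("triang",x,[np.linalg.norm(np.cross(x-o,d)) for o,d in P])
    cv2.imwrite(f"pics/m{tag}.png",np.hstack(tiles))
if __name__=="__main__":
    measure("0")
    D=np.load("pics/top0.npy")
    poly=np.array([[341,150],[405,170],[384,243],[319,222]]); M=np.zeros(D.shape,np.uint8); cv2.fillPoly(M,[poly],1); cv2.circle(M,(357,213),19,0,-1)
    ys,xs=np.nonzero(M); W=world("top",np.stack([xs,ys],1),D[ys,xs]); A=np.c_[W[:,:2],np.ones(len(W))]
    k=np.ones(len(W),bool)
    for _ in range(4): s=np.linalg.lstsq(A[k],W[k,2],rcond=None)[0]; r=W[:,2]-A@s; k=abs(r)<.004
    print("plane",s,k.sum(),len(k),"tilt",np.hypot(*s[:2]),"downhill(to hinge) deg",np.degrees(np.arctan2(-s[1],-s[0])))
    # panel hinge-parallel direction from mat-independent corners
    c=plane("top",np.array([[338,143],[413,167],[388,250],[312,226]]),.12); print(c)
E
python3 m.py
```

```text
top th 136.0 head px [357.05156898 213.08566475] at z.12 [ 0.54732509 -0.01792706  0.12      ] slot dir 70.93193375288087
  depth head median [ 0.55385141 -0.01659327  0.13058563]
scene th 189.0 head px [289.11399269 164.82540321] at z.12 [ 0.53377487 -0.01853442  0.12      ] slot dir 75.52914533933668
  depth head median [ 0.5531916  -0.01519551  0.13162037]
triang [ 0.54720763 -0.01561757  0.1326083 ] [np.float64(0.0008434293784344097), np.float64(0.0008434293784343824)]
plane [-0.07781274  0.03296387  0.1744332 ] 3741 4129 tilt 0.08450703687260326 downhill(to hinge) deg -22.95900898877707
[[ 0.74858677  0.04014443  0.12      ]
 [ 0.68350359 -0.17827463  0.12      ]
 [ 0.44329356 -0.10831813  0.12      ]
 [ 0.50806313  0.11070612  0.12      ]]
```

View pics/m0.png

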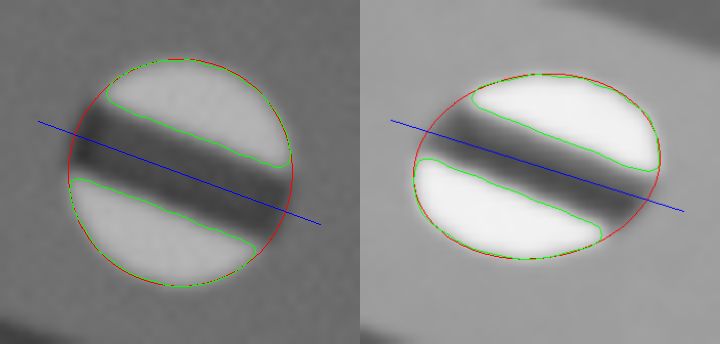

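Fitted head: centre about (0.547, −0.016), top at z ≈ 0.131, slot direction about 71–73°. The tool's y axis is already at 70.3°, so the fingers need almost no turn. The shut fingers are roughly 22 × 29 mm, so the 22 mm side goes across the slot. I'll move above it with the fingers shut.

Emit:
jog_arm:
  deltas:
    - [0,0,0,-1,-0.9,0,0]
    - [0,0,0,-2.2,-1.9,0,0]
    - [0,0,0,-2.3,-2,0,0]
    - [0,0,0,-2.3,-2,0,0]
    - [0,0,0,-2.3,-2,0,0]
    - [0,0,0,-2.3,-2,0,0]
    - [0,0,0,-2.3,-2,0,0]
    - [0,0,0,-2.3,-2,0,0]
    - [0,0,0,-2.3,-2,0,0]
    - [0,0,0,-2.3,-2,0,0]
    - [0,0,0,-2.3,-2,0,0]
    - [0,0,0,-2.3,-2,0,0]
  grip_force: 30

```text
t: 1.1
tool_pos: [0.3804, 0.2837, 0.253]
tool_rot: [0.536, 3.095, -0.001]
contact_force: [1.3, -0.6, -0.4]
opening: -0.0003
```

Emit:
jog_arm:
  deltas:
    - [0,0,0,-2.3,-2,0,0]
    - [0,0,0,-2.3,-2,0,0]
    - [0,0,0,-2.3,-2,0,0]
    - [0,0,0,-2.3,-2,0,0]
    - [0,0,0,-2.3,-2,0,0]
    - [0,0,0,-2.3,-2,0,0]
    - [0,0,0,-2.3,-2,0,0]
    - [0,0,0,-2.3,-2,0,0]
    - [0,0,0,-2.3,-2,0,0]
    - [0,0,0,-2.3,-2,0,0]
    - [0,0,0,-1,-1,0,0]
    - [0,0,0,0,0,0,0]

```text
t: 2.1
tool_pos: [0.5359, 0.0047, 0.2528]
tool_rot: [-0.542, -3.094, 0.001]
contact_force: [-0.5, 0.8, -0.2]
opening: 0.0002
```

```bash
cat > s.py <<'E'
from h import *
o=ctrl.get_obs(); R=cv2.Rodrigues(o["tool_rot"])[0]; p=o["tool_pos"]
np.set_printoptions(precision=4,suppress=True)
print("t",o["t"],"p",p,"yaw_y",np.degrees(np.arctan2(R[1,1],R[0,1])),"z",R[:,2],"F",o["contact_force"],"T",o["wrist_torque"],"q",o["q"],"open",o["opening"])
print("to head, tool cm",R.T@(np.array([.547,-.0162,.137])-p)*100)
E
python3 s.py; python3 -c "
from h import *
snap('scene','scene1');snap('top','top1')
a=cv2.imread('pics/scene1.png')[90:240,210:360];b=cv2.imread('pics/top1.png')[140:290,280:430]
cv2.imwrite('pics/c1.png',np.hstack([cv2.resize(x,(400,400),interpolation=2) for x in(a,b)]))"
```

```text
t 2.1 p [0.5359 0.0047 0.2528] yaw_y 70.13837281646538 z [-0.0009 -0.0006 -1.    ] F [-0.5459  0.7736 -0.2264] T [ 0.0382  0.0037 -0.0132] q [-0.1298 -0.1607  1.8189 -0.0007  1.4842 -1.3539] open 0.00020079271300887377
to head, tool cm [-1.7602 -1.5771 11.5848]
```

View pics/c1.png

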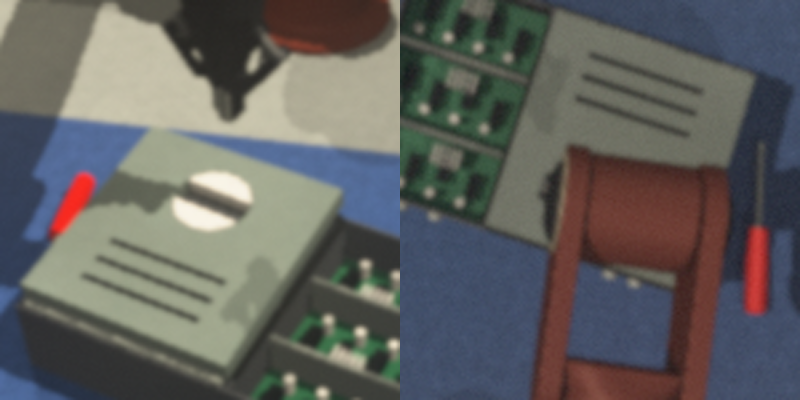

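The shut fingers are clear of everything, with the tips at about (230,118) in the left crop, and the slot is visible from the scene camera. I'll go to about 12 mm above the head.

Emit:
jog_arm:
  deltas:
    - [0,0,-0.025,-0.88,-0.79,1,0]
    - [0,0,0,-0.88,-0.79,2,0]
    - [0,0,0,0,0,2,0]
    - [0,0,0,0,0,2,0]
    - [0,0,0,0,0,1.5,0]
    - [0,0,0,0,0,0,0]
    - [0,0,0,0,0,0,0]

```text
t: 2.78
tool_pos: [0.546, -0.012, 0.1676]
tool_rot: [-0.494, -3.1, -0.0]
contact_force: [0.8, 0.4, -0.3]
opening: 0.0
```

```bash
python3 s.py; python3 -c "
from h import *
snap('scene','scene2')
a=cv2.imread('pics/scene2.png')[110:200,230:350]
o=ctrl.get_obs();R=cv2.Rodrigues(o['tool_rot'])[0];c,Rc,t=cam('scene')
tip=o['tool_pos']+R@[0,0,.022]
uv=cv2.projectPoints(np.array([tip,tip+R[:,0]*.011,tip-R[:,0]*.011,tip+R[:,1]*.0145,tip-R[:,1]*.0145]),np.array(c['rvec']),np.array(c['tvec']),np.array([[c['fx'],0,c['cx']],[0,c['fy'],c['cy']],[0,0,1]]),None)[0].reshape(-1,2)
print(uv)
v=cv2.resize(a,(720,540),interpolation=2)
for p in uv: cv2.circle(v,tuple(int(x) for x in ((p-[230,110])*6+3)),3,(0,0,255),-1)
cv2.imwrite('pics/c2.png',v)"
```

```text
t 2.7833 p [ 0.546  -0.012   0.1676] yaw_y 71.88511330552562 z [-0.0022  0.0006 -1.    ] F [ 0.8327  0.4224 -0.3303] T [-0.0192 -0.0304  0.0131] q [-0.1584 -0.0652  1.8769  0.0003  1.3322 -1.413 ] open 3.521320777009758e-05
to head, tool cm [-0.2293 -0.3705  3.0552]
[[289.7050393  160.92418466]
 [291.79862498 158.50806825]
 [287.58792906 163.36744975]
 [294.3734141  162.61552059]
 [285.07312631 159.24605872]]
```

View pics/c2.png

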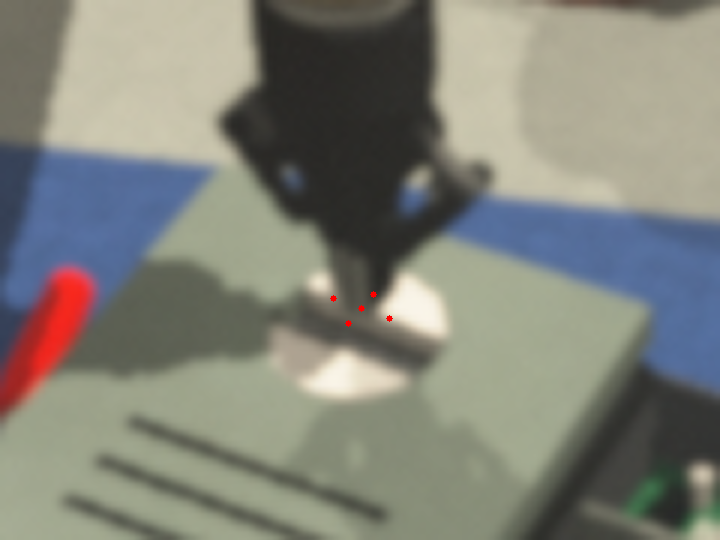

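The tips sit just above the head and agree with the projected points. The pose is still 2–4 mm short laterally, so I'll correct that first.

Emit:
jog_arm:
  deltas:
    - [0,0,0,-0.2,-0.35,0.3,0]
    - [0,0,0,0,0,0.3,0]
    - [0,0,0,0,0,0,0]
    - [0,0,0,0,0,0,0]

```text
t: 3.17
tool_pos: [0.5481, -0.0173, 0.1627]
tool_rot: [0.497, 3.101, 0.0]
contact_force: [0.3, -0.3, -0.3]
opening: 0.0003
```

```bash
python3 s.py
```

```text
t 3.1667 p [ 0.5481 -0.0173  0.1627] yaw_y 71.77918746870644 z [ 0.0005 -0.     -1.    ] F [ 0.2609 -0.3049 -0.2759] T [-0.0199 -0.0479 -0.0523] q [-0.1673 -0.0565  1.8771  0.0001  1.3205 -1.4201] open 0.00031517835211619443
to head, tool cm [0.1438 0.0709 2.5717]
```

Emit:
jog_arm:
  deltas:
    - [0,0,0,0.08,0,0.4,0]
    - [0,0,0,0,0,0.4,0]
    - [0,0,0,0,0,0.4,0]
    - [0,0,0,0,0,0.2,0]
    - [0,0,0,0,0,0,0]

```text
t: 3.58
tool_pos: [0.5466, -0.0169, 0.1472]
tool_rot: [-0.497, -3.1, -0.0]
contact_force: [1.1, -0.5, 0.0]
opening: 0.0002
```

Emit:
jog_arm:
  deltas:
    - [0,0,0,0,0,0.2,0]
    - [0,0,0,0,0,0.2,0]
    - [0,0,0,0,0,0.2,0]
    - [0,0,0,0,0,0,0]

```text
t: 3.92
tool_pos: [0.547, -0.0169, 0.1418]
tool_rot: [-0.497, -3.101, 0.0]
contact_force: [-0.8, -0.1, 0.0]
opening: 0.0
```

```bash
python3 s.py; python3 -c "
from h import *
snap('scene','scene3')
a=cv2.imread('pics/scene3.png')[120:200,240:345]
cv2.imwrite('pics/c3.png',cv2.resize(a,(735,560),interpolation=2))"
```

```text
t 3.9167 p [ 0.547  -0.0169  0.1418] yaw_y 71.79056823664274 z [-0.0007  0.0001 -1.    ] F [-0.7993 -0.1229  0.0454] T [-0.0517  0.0139  0.0024] q [-0.167  -0.0359  1.8944 -0.      1.2838 -1.42  ] open 4.471255948688875e-05
to head, tool cm [0.0204 0.0721 0.48  ]
```

View pics/c3.png

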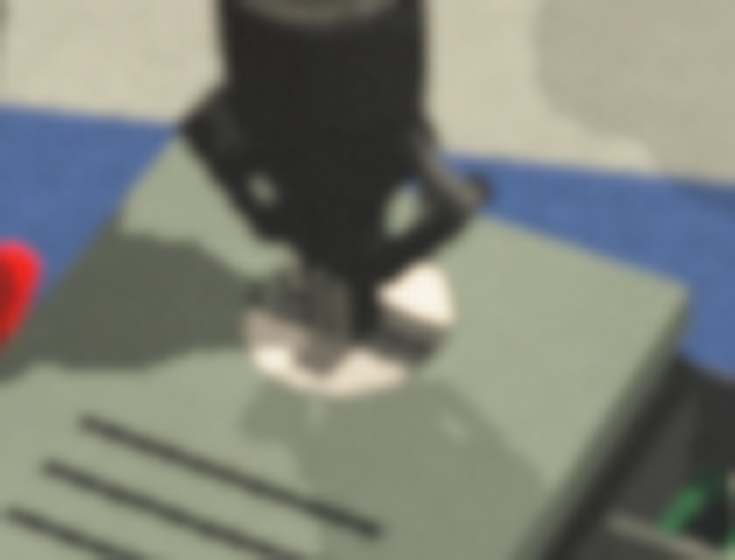

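The tips are inside the slot: at tip z ≈ 0.120 they are below the head top, with no contact force. Now I press down, watching the force.

Emit:
jog_arm:
  deltas:
    - [0,0,0,0,0,0.3,0]
    - [0,0,0,0,0,0.3,0]
    - [0,0,0,0,0,0.2,0]
    - [0,0,0,0,0,0.2,0]
    - [0,0,0,0,0,0,0]

```text
t: 4.38
tool_pos: [0.547, -0.0169, 0.132]
tool_rot: [-0.497, -3.101, -0.0]
contact_force: [-1.0, 0.7, 2.3]
opening: 0.0
```

Emit:
jog_arm:
  deltas:
    - [0,0,0,0,0,0.3,0]
    - [0,0,0,0,0,0.3,0]
    - [0,0,0,0,0,0.2,0]
    - [0,0,0,0,0,0,0]

```text
t: 4.72
tool_pos: [0.5471, -0.0169, 0.1242]
tool_rot: [-0.497, -3.102, -0.0]
contact_force: [-2.2, 0.9, 5.7]
opening: -0.0003
```

Emit:
jog_arm:
  deltas:
    - [0,0,0,0,0,0.2,0]
    - [0,0,0,0,0,0.2,0]
    - [0,0,0,0,0,0,0]
    - [0,0,0,0,0,0,0]

```text
t: 5.05
tool_pos: [0.5472, -0.0169, 0.121]
tool_rot: [-0.497, -3.102, -0.0]
contact_force: [-4.1, 0.8, 7.5]
opening: -0.0001
```

```bash
python3 s.py
```

```text
t 5.05 p [ 0.5472 -0.0169  0.121 ] yaw_y 71.79700197202004 z [-0.0005  0.0002 -1.    ] F [-4.0631  0.7611  7.528 ] T [0.208  0.7577 0.004 ] q [-0.1668 -0.0109  1.9076  0.0001  1.2455 -1.42  ] open -7.568185172369123e-05
to head, tool cm [ 0.0391  0.0595 -1.6013]
```

Emit:
jog_arm:
  deltas:
    - [0,0,0,-0.05,0,0.1,0]
    - [0,0,0,0,0,0.1,0]
    - [0,0,0,0,0,0,0]

```text
t: 5.3
tool_pos: [0.5472, -0.0169, 0.1189]
tool_rot: [-0.497, -3.1, -0.0]
contact_force: [-6.8, 1.9, 9.3]
opening: 0.0002
```

Emit:
jog_arm:
  deltas:
    - [0,0,0,0,0,0.1,0]
    - [0,0,0,0,0,0.1,0]
    - [0,0,0,0,0,0,0]

```text
t: 5.55
tool_pos: [0.5472, -0.0169, 0.1171]
tool_rot: [-0.497, -3.1, -0.0]
contact_force: [-7.7, 2.3, 10.1]
opening: 0.0003
```

```bash
python3 s.py
```

```text
t 5.55 p [ 0.5472 -0.0169  0.1171] yaw_y 71.79367988770895 z [-0.0019  0.0005 -1.    ] F [-7.6651  2.3449 10.1117] T [ 0.2276  1.0597 -0.0441] q [-0.1669 -0.0052  1.909   0.0002  1.2398 -1.42  ] open 0.0002511963872795317
to head, tool cm [ 0.0434  0.0609 -1.9881]
```

Now at about −0.028 rad with 10 N down. A side force of −x means the far wall is pushing, so I'll relieve it and back off slightly.

Emit:
jog_arm:
  deltas:
    - [0,0,0,0.1,0,0,0]
    - [0,0,0,0.1,0,-0.03,0]
    - [0,0,0,0,0,0,0]

```text
t: 5.8
tool_pos: [0.5471, -0.0169, 0.1186]
tool_rot: [0.496, 3.099, -0.001]
contact_force: [-2.7, -0.1, 9.9]
opening: -0.0
```

```bash
python3 s.py
```

```text
t 5.8 p [ 0.5471 -0.0169  0.1186] yaw_y 71.79450217856838 z [ 0.0034 -0.001  -1.    ] F [-2.7207 -0.1456  9.8506] T [ 0.0216  0.3547 -0.0029] q [-0.1666 -0.0106  1.9116 -0.0004  1.2371 -1.4195] open -1.6781640608271325e-05
to head, tool cm [ 0.0218  0.0597 -1.8401]
```

Emit:
jog_arm:
  deltas:
    - [0,0,0.04,0.05,0,0.05,0]
    - [0,0,0.08,0,0,0,0]
    - [0,0,0.1,0,0,0,0]
    - [0,0,0.1,0,0,0,0]
    - [0,0,0.1,0,0,0,0]
    - [0,0,0.08,0,0,0,0]
    - [0,0,0,0,0,0,0]

```text
t: 6.38
tool_pos: [0.5467, -0.0157, 0.1181]
tool_rot: [1.252, 2.878, 0.004]
contact_force: [-2.5, 3.1, 9.4]
opening: -0.0002
```

```bash
python3 s.py
```

```text
t 6.3833 p [ 0.5467 -0.0157  0.1181] yaw_y 42.997072086414654 z [ 0.0036  0.0013 -1.    ] F [-2.459   3.1094  9.3706] T [0.5226 0.2252 0.0287] q [-0.1657 -0.011   1.9129  0.002   1.2363 -0.9168] open -0.0002133845689214088
to head, tool cm [-0.0555 -0.0064 -1.8913]
```

Emit:
jog_arm:
  deltas:
    - [0,0,0.06,0,0,0,0]
    - [0,0,0.1,0,0,0,0]
    - [0,0,0.1,0,0,0,0]
    - [0,0,0.1,0,0,0,0]
    - [0,0,0.1,0,0,0,0]
    - [0,0,0.04,0,0,0,0]
    - [0,0,0,0,0,0,0]

```text
t: 6.97
tool_pos: [0.5471, -0.0154, 0.1182]
tool_rot: [1.923, 2.481, 0.007]
contact_force: [-0.2, 3.9, 9.1]
opening: -0.0001
```

```bash
python3 s.py
```

```text
t 6.9667 p [ 0.5471 -0.0154  0.1182] yaw_y 14.424382457651145 z [ 0.0045  0.0019 -1.    ] F [-0.1955  3.8655  9.0629] T [0.746  0.1437 0.0608] q [-0.1654 -0.0109  1.9126  0.0028  1.2358 -0.4181] open -5.137927357385635e-05
to head, tool cm [-0.0716 -0.0164 -1.8778]
```

I'll press 1 mm deeper before the keeper and carry on turning.

Emit:
jog_arm:
  deltas:
    - [0,0,0,0,0,0.1,0]
    - [0,0,0.06,0,0,0,0]
    - [0,0,0.1,0,0,0,0]
    - [0,0,0.1,0,0,0,0]
    - [0,0,0.1,0,0,0,0]
    - [0,0,0.04,0,0,0,0]
    - [0,0,0,0,0,0,0]

```text
t: 7.55
tool_pos: [0.5473, -0.0158, 0.1175]
tool_rot: [2.378, 2.049, 0.007]
contact_force: [-0.7, 3.1, 9.1]
opening: -0.0003
```

```bash
python3 s.py
```

```text
t 7.55 p [ 0.5473 -0.0158  0.1175] yaw_y -8.496339612941274 z [ 0.0053  0.001  -1.    ] F [-0.741   3.1203  9.0537] T [0.4824 0.077  0.0592] q [-0.1657 -0.0098  1.9128  0.0019  1.2335 -0.018 ] open -0.0002695741126097218
to head, tool cm [-0.0391 -0.0187 -1.9527]
```

Torque stays low, so nothing is jamming. I'll continue to the stop.

Emit:
jog_arm:
  deltas:
    - [0,0,0.06,0,0,0,0]
    - [0,0,0.1,0,0,0,0]
    - [0,0,0.08,0,0,0,0]
    - [0,0,0.04,0,0,0,0]
    - [0,0,0,0,0,0,0]

```text
t: 7.97
tool_pos: [0.5475, -0.0162, 0.1176]
tool_rot: [2.64, 1.697, 0.008]
contact_force: [-0.7, 2.9, 8.1]
opening: 0.0
```

Emit:
jog_arm:
  deltas:
    - [0,0,0.04,0,0,0,0]
    - [0,0,0.04,0,0,0,0]
    - [0,0,0.02,0,0,0,0]
    - [0,0,0,0,0,0,0]

```text
t: 8.3
tool_pos: [0.5475, -0.0163, 0.1176]
tool_rot: [2.721, 1.564, 0.008]
contact_force: [-0.3, 1.5, 9.1]
opening: -0.0
```

```bash
python3 s.py
```

```text
t 8.3 p [ 0.5475 -0.0163  0.1176] yaw_y -30.224778089446907 z [ 0.0056 -0.0002 -1.    ] F [-0.2632  1.5275  9.099 ] T [0.2803 0.0337 0.0511] q [-0.1661 -0.0097  1.9126  0.0008  1.2331  0.3612] open -1.9143634964121138e-05
to head, tool cm [-0.0072 -0.0404 -1.9443]
```

Emit:
jog_arm:
  deltas:
    - [0,0,0.04,0,0,0,0]
    - [0,0,0.04,0,0,0,0]
    - [0,0,0.02,0,0,0,0]
    - [0,0,0,0,0,0,0]

```text
t: 8.63
tool_pos: [0.5476, -0.0164, 0.1176]
tool_rot: [2.796, 1.426, 0.008]
contact_force: [0.2, 1.7, 8.8]
opening: 0.0005
```

```bash
python3 s.py; python3 -c "
from h import *
snap('scene','scene4')
a=cv2.imread('pics/scene4.png')[120:200,240:345]
cv2.imwrite('pics/c4.png',cv2.resize(a,(735,560),interpolation=2))"
```

```text
t 8.6333 p [ 0.5476 -0.0164  0.1176] yaw_y -35.95366870522453 z [ 0.0059 -0.0003 -1.    ] F [0.1548 1.6601 8.7659] T [0.2126 0.0047 0.0647] q [-0.1661 -0.0097  1.9125  0.0007  1.2329  0.4611] open 0.0004781051627934918
to head, tool cm [-0.012  -0.0502 -1.9392]
```

View pics/c4.png

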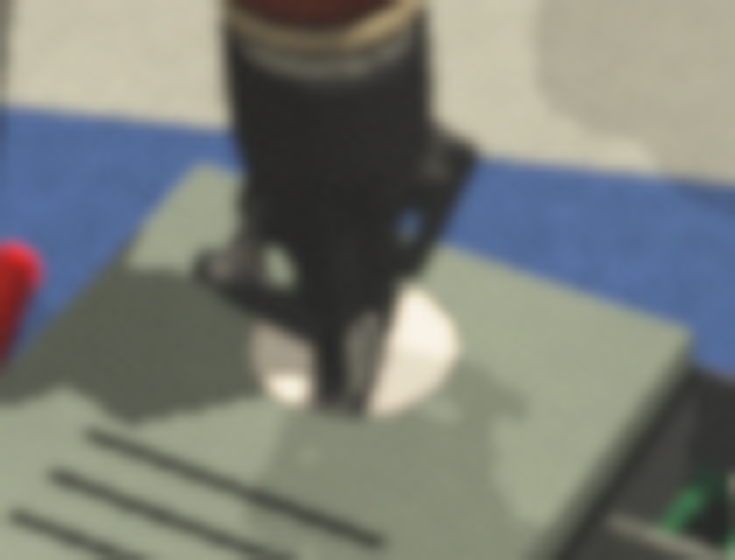

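The slot now runs nearly towards the camera, with its near end at about (340,405) in the crop. No stop torque yet, so I'll keep going.

Emit:
jog_arm:
  deltas:
    - [0,0,0.05,0,0,0,0]
    - [0,0,0.05,0,0,0,0]
    - [0,0,0,0,0,0,0]

```text
t: 8.93
tool_pos: [0.5477, -0.0164, 0.1177]
tool_rot: [2.865, 1.283, 0.009]
contact_force: [-0.2, 0.9, 9.3]
opening: -0.0002
```

```bash
python3 s.py
```

```text
t 8.9333 p [ 0.5477 -0.0164  0.1177] yaw_y -41.74256555853412 z [ 0.0064 -0.0002 -1.    ] F [-0.2071  0.8952  9.2509] T [ 0.2402 -0.1074  0.0671] q [-0.1661 -0.0097  1.9124  0.001   1.2326  0.5621] open -0.00024969889573423794
to head, tool cm [-0.0305 -0.0568 -1.9301]
```

Emit:
jog_arm:
  deltas:
    - [0,0,0.05,0,0,0,0]
    - [0,0,0.05,0,0,0,0]
    - [0,0,0,0,0,0,0]

```text
t: 9.18
tool_pos: [0.5479, -0.0163, 0.1178]
tool_rot: [2.925, 1.138, 0.01]
contact_force: [1.5, 1.9, 9.4]
opening: -0.0002
```

```bash
python3 s.py
```

```text
t 9.1833 p [ 0.5479 -0.0163  0.1178] yaw_y -47.472859547416064 z [ 0.0068 -0.0002 -1.    ] F [1.5023 1.9332 9.3501] T [ 0.2344 -0.1013  0.0966] q [-0.1661 -0.0098  1.9123  0.001   1.2324  0.6621] open -0.00021604427580247513
to head, tool cm [-0.0453 -0.061  -1.9234]
```

```bash
python3 -c "
from h import *
snap('scene','scene5');snap('top','top5')
a=cv2.imread('pics/scene5.png')[140:190,262:317]
v=cv2.resize(a,(660,600),interpolation=2)
c,Rc,t=cam('scene'); K=np.array([[c['fx'],0,c['cx']],[0,c['fy'],c['cy']],[0,0,1]])
o=np.array([.547,-.0165,.114])
for deg,col in((73.5,(0,0,255)),(-6.5,(0,255,255)),(-18,(0,255,0)),(-47.5,(255,0,0))):
  d=np.array([np.cos(np.radians(deg)),np.sin(np.radians(deg)),0])*.039
  uv=cv2.projectPoints(np.array([o-d,o+d]),np.array(c['rvec']),np.array(c['tvec']),K,None)[0].reshape(-1,2)
  q=((uv-[262,140])*12+6).astype(int); cv2.line(v,tuple(map(int,q[0])),tuple(map(int,q[1])),col,1)
cv2.imwrite('pics/c5.png',v)"
```

```text
(no output)
```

View pics/c5.png

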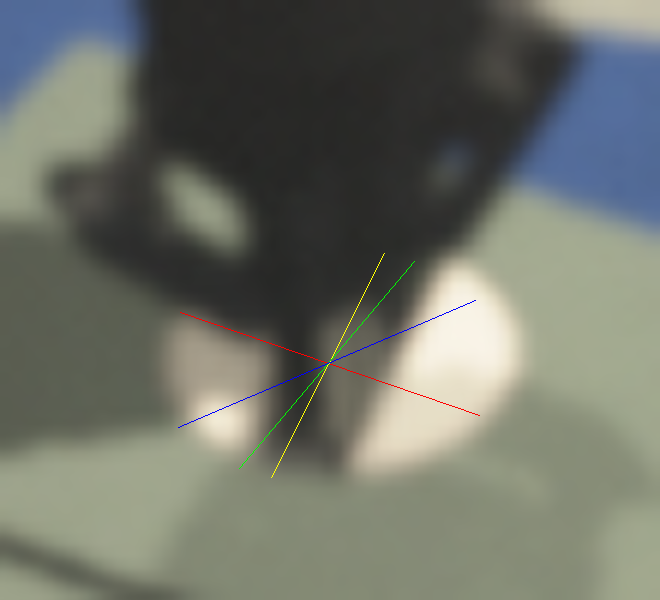

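The near and right slot edges give a slot direction of about −2°, so the fastener is at roughly 1.3 rad, while the fingers have turned to −47° inside the slot's play. Turning alone won't finish it. I'll turn the fingers back within the play, then slide them, still shut and pressing, towards the near end of the slot and push the wall sideways for more leverage.

Emit:
jog_arm:
  deltas:
    - [0,0,-0.1,0,0,0,0]
    - [0,0,-0.12,0,0,0,0]
    - [0,0,-0.12,0,0,0,0]
    - [0,0,-0.12,0,0,0,0]
    - [0,0,-0.05,0,0,0,0]
    - [0,0,0,0,0,0,0]

```text
t: 9.78
tool_pos: [0.5476, -0.0169, 0.1177]
tool_rot: [2.539, 1.842, 0.006]
contact_force: [-0.4, -0.2, 9.3]
opening: 0.0002
```

```bash
python3 s.py
```

```text
t 9.7833 p [ 0.5476 -0.0169  0.1177] yaw_y -18.06620473733957 z [ 0.0058 -0.0014 -1.    ] F [-0.4116 -0.1849  9.252 ] T [-0.0655  0.022  -0.0827] q [-0.1666 -0.0098  1.9125 -0.0004  1.2329  0.1489] open 0.00017577813412631942
to head, tool cm [ 0.0514 -0.0653 -1.9327]
```

Emit:
jog_arm:
  deltas:
    - [0,0,0,0,-0.3,0,0]
    - [0,0,0,0,-0.4,0,0]
    - [0,0,0,0,-0.4,0,0]
    - [0,0,0,0,-0.4,0,0]
    - [0,0,0,0,-0.2,0,0]
    - [0,0,0,0,0,0,0]

```text
t: 10.28
tool_pos: [0.533, -0.0121, 0.1186]
tool_rot: [2.537, 1.838, 0.011]
contact_force: [3.2, -1.9, 8.5]
opening: -0.0001
```

```bash
python3 s.py
```

```text
t 10.2833 p [ 0.533  -0.0121  0.1186] yaw_y -18.162682115849872 z [ 0.011  -0.0028 -0.9999] F [ 3.161  -1.892   8.5393] T [-0.3485 -0.714   0.0279] q [-0.1619 -0.0496  1.9497 -0.0011  1.2301  0.1555] open -5.9128080013452956e-05
to head, tool cm [ 0.0509  1.4799 -1.8251]
```

Emit:
jog_arm:
  deltas:
    - [0,0,0,0,0,0.1,0]
    - [0,0,0,0.1,0,0,0]
    - [0,0,0,0.1,0,0,0]
    - [0,0,0,0.1,0,0,0]
    - [0,0,0,0,0,0,0]

```text
t: 10.7
tool_pos: [0.5333, -0.0113, 0.1172]
tool_rot: [2.535, 1.837, 0.004]
contact_force: [1.6, -9.4, 8.2]
opening: 0.0003
```

```bash
python3 s.py
```

```text
t 10.7 p [ 0.5333 -0.0113  0.1172] yaw_y -18.15336692194624 z [ 0.0083 -0.0076 -0.9999] F [ 1.5704 -9.4048  8.1646] T [-1.5728 -0.291  -0.0513] q [-0.1577 -0.0454  1.9482 -0.0066  1.2295  0.1613] open 0.00029843341050757473
to head, tool cm [-0.0482  1.472  -1.9614]
```

Emit:
jog_arm:
  deltas:
    - [0,0,0,0.1,0,0,0]
    - [0,0,0,0.1,0,0,0]
    - [0,0,0,0,0,0,0]

```text
t: 10.95
tool_pos: [0.5343, -0.0103, 0.1174]
tool_rot: [2.534, 1.835, 0.003]
contact_force: [3.4, -13.0, 8.0]
opening: -0.0006
```

```bash
python3 s.py
```

```text
t 10.95 p [ 0.5343 -0.0103  0.1174] yaw_y -18.16309790971754 z [ 0.0093 -0.0096 -0.9999] F [  3.4295 -12.9585   8.0292] T [-2.0933 -0.4056 -0.1146] q [-0.1548 -0.0439  1.9464 -0.0085  1.2285  0.1651] open -0.0006005683539483396
to head, tool cm [-0.1722  1.4114 -1.9397]
```

```bash
python3 -c "
from h import *
snap('scene','scene6')
a=cv2.imread('pics/scene6.png')[140:190,262:317]
v=cv2.resize(a,(660,600),interpolation=2)
c,Rc,t=cam('scene'); K=np.array([[c['fx'],0,c['cx']],[0,c['fy'],c['cy']],[0,0,1]])
o=np.array([.547,-.0165,.114])
for deg,col in((8,(0,0,255)),(-6.5,(0,255,255)),(-18,(0,255,0))):
 for s in(-1,1):
  d=np.array([np.cos(np.radians(deg)),np.sin(np.radians(deg)),0])*.036; n=np.array([-d[1],d[0],0])/.036*.014*s
  uv=cv2.projectPoints(np.array([o+n-d,o+n+d]),np.array(c['rvec']),np.array(c['tvec']),K,None)[0].reshape(-1,2)
  q=((uv-[262,140])*12+6).astype(int); cv2.line(v,tuple(map(int,q[0])),tuple(map(int,q[1])),col,1)
cv2.imwrite('pics/c6.png',v)"
```

```text
(no output)
```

View pics/c6.png

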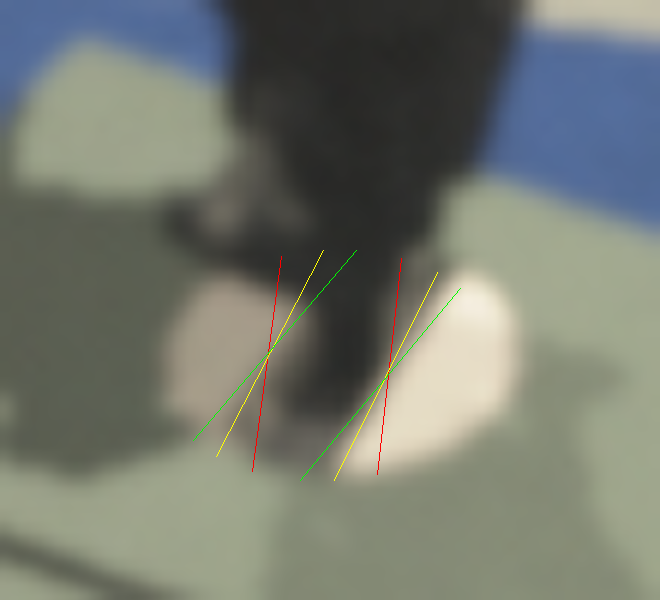

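The right slot edge now runs from about (445,275) to (340,470), which gives a slot direction of about −8° (roughly 1.42 rad). That is marginal, so I'll push further with more leverage.

Emit:
jog_arm:
  deltas:
    - [0,0,0,0,-0.3,0,0]
    - [0,0,0,0.1,-0.3,0,0]
    - [0,0,0,0.15,0,0,0]
    - [0,0,0,0.15,0,0,0]
    - [0,0,0,0,0,0,0]

```text
t: 11.42
tool_pos: [0.5317, -0.0075, 0.1187]
tool_rot: [2.527, 1.83, 0.003]
contact_force: [6.2, -20.7, 7.2]
opening: 0.0004
```

```bash
python3 s.py
```

```text
t 11.4167 p [ 0.5317 -0.0075  0.1187] yaw_y -18.171009937186724 z [ 0.0144 -0.0162 -0.9998] F [  6.237  -20.686    7.2009] T [-3.6445 -1.091  -0.1885] q [-0.1472 -0.0551  1.9549 -0.0148  1.2251  0.1749] open 0.0003988996944180826
to head, tool cm [-0.374   1.7572 -1.7976]
```

Emit:
jog_arm:
  deltas:
    - [0,0,0,0.15,0,0,0]
    - [0,0,0,0.15,0,0,0]
    - [0,0,0,0,0,0,0]

```text
t: 11.67
tool_pos: [0.5318, -0.0072, 0.1182]
tool_rot: [2.524, 1.828, -0.006]
contact_force: [3.2, -32.2, 7.6]
opening: 0.0002
```

```bash
python3 s.py
```

```text
t 11.6667 p [ 0.5318 -0.0072  0.1182] yaw_y -18.155607727643165 z [ 0.0115 -0.0221 -0.9997] F [  3.2413 -32.1617   7.5801] T [-5.1801 -0.6199 -0.2282] q [-0.1435 -0.0525  1.9533 -0.0215  1.2263  0.1806] open 0.0001552909763089879
to head, tool cm [-0.4171  1.7586 -1.8371]
```

Force rose from 21 to 32 N while the tip barely moved, so it is against the stop. I'll hold, relieve the side load, then lift straight out.

Emit:
jog_arm:
  deltas:
    - [0,0,0,0,0,0,0]
    - [0,0,0,0,0,0,0]
    - [0,0,0,-0.3,0,0,0]
    - [0,0,0,-0.3,0,0,0]
    - [0,0,0,-0.2,0,0,0]
    - [0,0,0,0,0,0,0]

```text
t: 12.17
tool_pos: [0.5288, -0.0072, 0.1176]
tool_rot: [2.538, 1.836, 0.011]
contact_force: [4.2, -3.6, 7.5]
opening: -0.0002
```

```bash
python3 s.py
```

```text
t 12.1667 p [ 0.5288 -0.0072  0.1176] yaw_y -18.22730278472797 z [ 0.0111 -0.0029 -0.9999] F [ 4.2457 -3.6452  7.5242] T [-0.5796 -0.7242 -0.0311] q [-0.1538 -0.0589  1.9603 -0.0013  1.2287  0.1647] open -0.00016444973849681115
to head, tool cm [-0.2824  2.0324 -1.9123]
```

Emit:
jog_arm:
  deltas:
    - [0,0,0,-0.05,0,-0.3,0]
    - [0,0,0,0,0,-0.5,0]
    - [0,0,0,0,0,-0.6,0]
    - [0,0,0,0,0,-1,0]
    - [0,0,0,0,0,-1.5,0]
    - [0,0,0,0,0,-2,0]
    - [0,0,0,0,0,-2.5,0]
    - [0,0,0,0,0,-2.5,0]
    - [0,0,0,0,0,-2.5,0]
    - [0,0,0,0,0,0,0]

```text
t: 13.0
tool_pos: [0.5268, -0.0061, 0.2544]
tool_rot: [2.539, 1.839, 0.01]
contact_force: [-0.3, 0.4, 0.5]
opening: 0.0001
```

```bash
python3 s.py; python3 -c "
from h import *
snap('scene','scene7')
a=cv2.imread('pics/scene7.png')[100:220,220:365]
cv2.imwrite('pics/c7.png',cv2.resize(a,(725,600),interpolation=2))"
```

```text
t 13.0 p [ 0.5268 -0.0061  0.2544] yaw_y -18.149236466231926 z [ 0.0093 -0.0015 -1.    ] F [-0.2969  0.3903  0.504 ] T [-0.041   0.0486  0.0031] q [-0.1528 -0.191   1.8429 -0.      1.4803  0.1639] open 8.45567230616818e-05
to head, tool cm [-0.351   2.1241 11.7556]
```

View pics/c7.png

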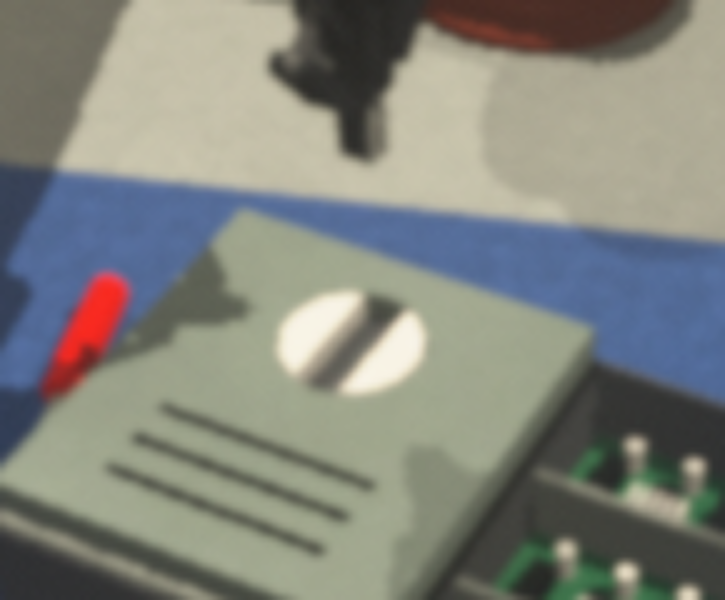

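The slot now runs across the hinge direction, from about (390,305) to (325,385) in the crop, parallel to the panel's right side, and the panel looks shut. I'll measure its angle and tilt against the starting picture.

```bash
cat > f.py <<'E'
from h import *
from m import measure
for f in("scene0","scene7"):
    D=np.load(f"pics/{f}.npy")
    poly=np.array([[262,180],[245,190],[240,203],[290,213],[310,190],[322,165],[312,165],[300,190]]); M=np.zeros(D.shape,np.uint8); cv2.fillPoly(M,[poly],1)
    ys,xs=np.nonzero(M); W=world("scene",np.stack([xs,ys],1),D[ys,xs]); A=np.c_[W[:,:2],np.ones(len(W))]; k=np.ones(len(W),bool)
    for _ in range(5): s=np.linalg.lstsq(A[k],W[k,2],rcond=None)[0]; k=abs(W[:,2]-A@s)<.004
    print(f,"slope toward hinge",s[:2]@[.959,-.284],"z at head",s@[.547,-.0165,1],k.sum(),len(k))
im=cv2.imread("pics/scene7.png",0)[150:190,266:312]; g=cv2.resize(im,None,fx=8,fy=8,interpolation=2)
m=((g>190)*255).astype(np.uint8)
for c in cv2.findContours(m,0,1)[0]:
    if cv2.contourArea(c)<1500: continue
    P=plane("scene",(c.reshape(-1,2)-3.5)/8+[266,150],.116)[:,:2].astype(np.float32)
    h=cv2.convexHull(P).reshape(-1,2); e=np.roll(h,-1,0)-h; i=np.argmax(np.linalg.norm(e,axis=1)); print("edge",np.degrees(np.arctan2(e[i,1],e[i,0]))%180,"len",np.linalg.norm(e[i]),"centroid",P.mean(0))
E
python3 f.py
```

```text
scene0 slope toward hinge -0.07410259097173211 z at head 0.13091924181136605 1684 1724
scene7 slope toward hinge 0.00035494736495079207 z at head 0.11795122096244846 1697 1724
edge 160.31981 len 0.026609385 centroid [0.55145204 0.00802864]
edge 161.38507 len 0.037773967 centroid [ 0.53249013 -0.03794134]
```

```bash
python3 -c "
from h import *
im,_=vision.get_image('scene'); a=cv2.imread('pics/scene0.png')[:,:,::-1]
d=np.abs(im.astype(int)-a).max(2)
print('bottle,cup,driver diff',d[260:295,380:410].mean(),d[210:240,395:425].mean(),d[155:180,228:246].mean())
print(ctrl.finish_job())"
```

```text
bottle,cup,driver diff 5.44 3.22 20.448888888888888
the job is handed in; nothing more can be done
None
```

The panel is locked shut and the job is handed in; no verdict was reported. With the fingers shut I set the tips in the slot, pressed the panel down with about 9–10 N, and turned the fastener clockwise.

**Turning:** Twisting alone stalled with the fastener at about 1.3 rad, because the fingertips had too much play in the slot. I slid the shut fingers, still pressing, to the near end of the slot and pushed its wall sideways. At 32 N the tip had stopped moving, so I took that as the stop, then lifted straight out.

**Last checks, with the hand clear:**
- **Panel:** its slope towards the hinge went from −0.074 at the start to about 0.000, and the head is at z = 0.118 m. It stayed shut by itself.
- **Fastener:** the two slot edges read 160.3° and 161.4° in world directions, which is about 1.6 rad, at the stop.
- **Robot:** contact force was near zero at about t = 13 s, with the tool at z = 0.254 m.
- **Bottle and cup:** their image patches are almost unchanged from the start.
- **Screwdriver:** its image patch differs more (mean difference 20). I think this is the arm's shadow, since the arm never went near it, but I did not measure its position.

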